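# Take the screw cap off a trolley wheel of unknown hand

### The job

The trolley wheel that is clamped to its board is to have its bearing greased, so unscrew its hub cap. Left and right wheels have opposite threads and nobody can say which one this is: try the cap both ways until it comes loose, unscrew it fully rather than wrenching it off, then lift it straight up and finish while holding it in the gripper, dome up and still, over the wheel with at least 5 cm of clear air between the cap and the hub. Leave the other wheel's cap, the grease tin, the spanner and the motor alone.

Things in the scene. Friction and masses are not known exactly. Their poses are not given: they have to be found in the camera images.
- cap_center (a point): Cap of the clamped wheel: round black plastic screw cap, ribbed skirt, slightly domed end, 50 mm in diameter, 36 mm high, about 60 g, upright, screwed down on the hub's end face. This point is on its axis, half-way up (18 mm above its rim). z is the cap's axis, up; x and y turn with the cap.
- neck_top (a point): Top of the hub's steel neck, on the axis, 22 mm above the end face, inside the cap. Its greased three-start thread may be right-hand (loosens counter-clockwise seen from above) or left-hand (clockwise): it varies. The right way the cap turns lightly, rises 3 to 4 mm per rad, is free at 1.15 rad and meets a stop at 1.6 rad. The wrong way it stops within 0.1 rad and the fingers slip round it.
- hub: Steel hub of the clamped wheel, fixed, 60 mm in diameter; origin on its axis at bench level, z up. Its end face, on which the cap sits, is 64 mm above the bench. The cap's centre is 82 mm above this origin when screwed down. Its x and the cap's x agree when the cap is screwed down.
- wheel: The clamped wheel, lying flat, fixed, on a plywood board 200 x 200 x 18 mm: grey rim, rubber tyre 160 mm in diameter, its upper side 60 mm above the bench, held by two steel straps with wing nuts on the board's x = y diagonal, 64 mm from the axis outwards, up to 84 mm above the bench. Origin on the axis at bench level, x and y along the board's sides.
- cap2_center (a point): Cap of the other wheel, exactly like the first; that wheel is alike too, but lies on a plywood board 180 x 180 mm without clamps. This point is on its axis, half-way up. To be left alone.
- tin_center (a point): Closed grease tin, bare metal, 87 mm in diameter, 93 mm high, standing; point at its middle. To be left alone.
- spanner_grip (a point): Steel spanner lying flat; point on its handle. To be left alone.
- motor_center (a point): Small electric motor on a foot, about 210 mm long, 110 mm wide, 141 mm high; point in the middle of its body. To be left alone.
Things that resemble listed ones, but are neither listed nor needed, are in the scene too. Leave any green or purple look-alike of the part that bears cap_center alone.

How it is judged:
By the outcome, as a careful person would: the job done as asked, in the order asked, and still so for the second after the job is handed in, while the arm keeps its last pose, push and grip.
It also fails if it takes over 43 s, if anything falls off the work surface, if the arm or the gripper's body presses on something with over 40 N, if the wrist force passes 120 N, or if a joint passes its speed limit or range.

### The arm

A 7-joint arm with a two-finger parallel gripper is mounted at the origin on the work surface. World frame = base frame: x ahead of the robot, y to its left, z up, the work surface at z = 0. Lengths are in m, angles in degrees, forces in N, time in s.
With the tool pointing down it reaches from about 0.425 to 0.875 m from the base axis. Payload 8.4 kg.
Tool frame: the origin (TCP) lies on the front face of the gripper's body, between the roots of the fingers; the fingertips stand 73 mm ahead of it and the grasp point (between the pads) lies bot.grip_point_offset ahead of it (bot.grip_point_offset is the distance from the TCP to the grasp point, in m); z points along the fingers, x is the direction in which the jaws open and shut, and the axes are right-handed (so a half turn about z gives the same grasp; the last joint's range is limited). The gripper opens to 85 mm and grips with 20 to 120 N. Pads are 22 mm wide; open, the fingers measure 114 mm over their backs; the gripper's body (76 mm by 85 mm) begins 54 mm behind the grasp point. The pads swing forward as they close: fully open they stand 13 mm farther back than shut.
Start: joints at [62.269, 19.091, 2.286, 83.961, -0.768, 76.965, -3.352], TCP at [0.244, -0.602, 0.304] pointing down, gripper open.
Joint ranges: [-147.57, 147.57], [-21.85, 119.76], [-74.77, 79.35], [14.55, 137.4], [-85.83, 265.84], [4.83, 119.75], [-152.11, 152.11]. Speed limits (degrees/s): [127.2, 127.2, 159.86, 159.86, 180, 180, 180].

### API

Orientations are given as a 3x3 rotation matrix whose columns are the frame's x, y, z axes.
In Python, from bench import bot, cams gives the robot as it stands. The module is installed in compiled form; this text tells all that it offers.
- The arm moves only by the tool carry_out, never from a script. Its argument "plan" is a list of rows, each a list of 3 entries, a list of its own where there are three numbers: the gripper command: -1 is shut, 1 is fully open, values between are in proportion, then the shift along the tool's x, y, z in m, then the turn about the tool's z in degrees. In form: [[fingers, [x, y, z], spin], ...]. A call has 1 to 20 rows; each row shifts and turns the commanded pose from where the row before left it, along the tool's axes as they then stand; what a row does not reach is not made up. A row lasts 1/10 s, in which the tool goes at most 50 mm and 8.59 degrees, less where a joint would pass 70% of its speed; a pose out of reach is approached as far as the arm can. A call with a gripper value outside its range is refused whole. The fingers move at their own pace and stop on an object; "grip_force" is the grip in N (left out, the last holds). Time passes only in rows, so rows that do not move let the fingers close. It gives the time, the measured TCP pose, the force and the opening at its end, in the units of the state.
- bot.sense(): the state, without advancing time (a new reading comes with each control period).
- cams.camera(name): name is "scene" or "top" or "wrist"; returns (picture, depth): 420x560x3 uint8, red, green, blue; 420x560 float32, m along the optical axis (not along the pixel's ray), 0 where there is no reading.
- cams.calibration(name): a dict with "camera_matrix" (3x3 intrinsics, pixels), "rvec" (rotation vector, rad) and "tvec" (3), from world to camera coordinates, as OpenCV has them; the wrist camera has in their place "mount" (4x4, takes a point from camera to tool coordinates, whose origin is the TCP and whose axes are the tool frame's). Camera axes: x right, y down, z forward; pixel columns grow to the right and rows downward; lengths in m; the calibration is good to about 2 mm. A picture is of the moment at which its call begins: read the wrist's pose just before it. calibration takes no time and is no camera call.
- bot.close_job(): hands the job in, once; it reports no verdict.
The state is a dict: "t": time; "joint_positions": joint angles; "qd": joint speeds; "tau": joint torques, N m; "eef_pos": TCP position; "tool_rot": TCP orientation; "force": force on the tool from outside, world axes, zero at the start; "wrist_torque": the same for the moment, N m; "grip_width": finger opening in m.
Only numpy, scipy, OpenCV 4.12 (cv2) and the standard library are available. Lean on these libraries where they do the work, as an engineer would, in place of code of your own. Each camera call takes 0.05 s, during which the arm holds its last target.

## Working session

There is one attempt and no reset: what is moved stays moved. The work goes in short steps, Python scripts to look and compute and a tool call to move; the robot and the scene stay as the last step left them, time stands still between calls to the robot, and variables do not carry over. Pictures are saved under pics/ and viewed, and the job is handed in when it is done.

Besides the shell and the picture viewer there is one more tool, called after "Request:" by a JSON object that holds its "op" and its "data", one argument or row to a line. carry_out: Moves the arm, as the interface text tells. Its arguments: {"type":"object","properties":{"plan":{"type":"array"},"grip_force":{"type":"number"}},"required":["plan"]}

```bash
mkdir -p pics
python3 - <<'E'
from bench import bot,cams
import cv2,numpy as np
print(bot.sense(),bot.grip_point_offset)
for n in("scene","top"):
    p,d=cams.camera(n);cv2.imwrite(f"pics/{n}0.png",cv2.cvtColor(p,cv2.COLOR_RGB2BGR));np.savez(f"{n}0.npz",p=p,d=d);print(n,cams.calibration(n))
print(cams.calibration("wrist"))
E
```

```text
{'t': 0.0, 'joint_positions': array([62.27137935, 19.13105791,  2.28302834, 84.01235094, -0.7683128 ,
       76.96689608, -3.35067706]), 'qd': array([ 0.03347032,  0.02086664,  0.0325372 ,  0.02241405,  0.05337181,
        0.08200239, -0.07850947]), 'tau': array([ 4.25732442e-04, -6.58553123e+01,  1.36569612e+00, -4.05562127e+01,
        1.67431694e-02,  1.24595987e-02,  3.25495641e-06]), 'eef_pos': array([ 0.24383   , -0.60214972,  0.30301767]), 'tool_rot': array([[ 3.75356167e-01, -9.26880384e-01, -7.08734522e-04],
       [-9.26879174e-01, -3.75356825e-01,  1.50056173e-03],
       [-1.65686957e-03,  9.36661700e-05, -9.99998623e-01]]), 'force': array([-0.39295397, -0.23349799, -0.62842709]), 'wrist_torque': array([-0.04569996, -0.02644806,  0.06706163]), 'grip_width': 0.08549511987775653} 0.0539
scene {'camera_matrix': array([[450.67779952,   0.        , 286.27229459],
       [  0.        , 450.67779952, 214.96362295],
       [  0.        ,   0.        ,   1.        ]]), 'rvec': array([ 1.31549919,  2.2607956 , -0.90542275]), 'tvec': array([ 0.26577604, -0.27517155,  1.81186263])}
top {'camera_matrix': array([[536.12455293,   0.        , 277.65618685],
       [  0.        , 536.12455293, 210.50478796],
       [  0.        ,   0.        ,   1.        ]]), 'rvec': array([ 2.11029888, -2.1691747 ,  0.14653585]), 'tvec': array([0.0401361 , 0.54299888, 1.61911141])}
{'camera_matrix': array([[326.69493267,   0.        , 274.90034866],
       [  0.        , 326.69493267, 209.80459587],
       [  0.        ,   0.        ,   1.        ]]), 'mount': array([[ 9.99999697e-01,  6.93538717e-04,  3.54403988e-04,
         1.13363480e-03],
       [-7.68129138e-04,  9.53441027e-01,  3.01578544e-01,
        -7.65373223e-02],
       [-1.28746905e-04, -3.01578725e-01,  9.53441270e-01,
        -6.93149027e-02],
       [ 0.00000000e+00,  0.00000000e+00,  0.00000000e+00,
         1.00000000e+00]])}
```

View pics/scene0.png

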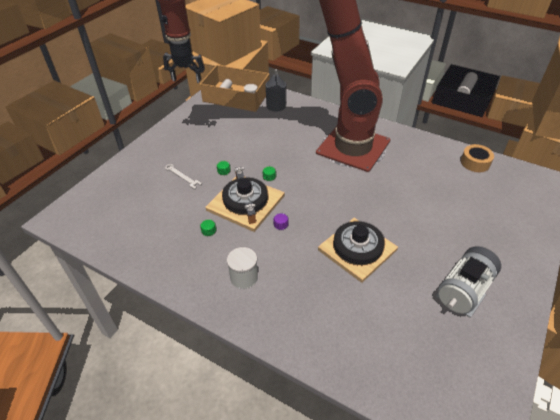

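View pics/top0.png

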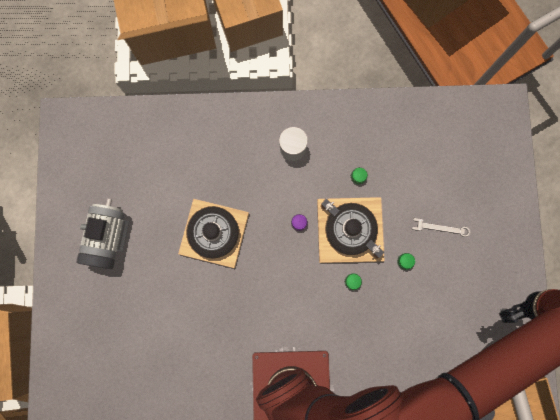

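The scene picture shows the clamped wheel at (245,190), with straps at (240,174) and (251,213). The top view has it at (352,228), with straps at (329,207) and (377,254).

These could be taken for its cap, top-view pixels:
- the other wheel's cap (211,231), no clamps
- green caps (360,175), (407,261) and (354,282)
- a purple cap (299,222)

I choose the black cap at (352,228) and will check it in a crop.

```bash
cat > h.py <<'E'
import numpy as np,cv2
from bench import bot,cams
def ray(n,uv):
    c=cams.calibration(n);R=cv2.Rodrigues(c["rvec"])[0];o=-R.T@c["tvec"]
    d=R.T@np.linalg.inv(c["camera_matrix"])@np.r_[uv,1];return o,d
def onz(n,uv,z):
    o,d=ray(n,uv);return o+d*(z-o[2])/d[2]
E
python3 - <<'E'
from h import *
p=np.load("top0.npz")["p"];q=np.load("scene0.npz")["p"];d=np.load("top0.npz")["d"]
a=cv2.resize(p[185:275,300:400],None,fx=5,fy=5,interpolation=cv2.INTER_CUBIC)[:400,:400]
b=cv2.resize(q[155:235,200:290],None,fx=5,fy=5,interpolation=cv2.INTER_CUBIC)[:400,:400]
cv2.imwrite("pics/crop.png",cv2.cvtColor(np.hstack([a,b]),cv2.COLOR_RGB2BGR))
# depth heights
c=cams.calibration("top");R=cv2.Rodrigues(c["rvec"])[0]
v,u=np.mgrid[:420,:560];X=(np.stack([u,v,np.ones_like(u)],-1)@np.linalg.inv(c["camera_matrix"]).T)*d[...,None]
W=(X-c["tvec"])@R
for (x0,x1,y0,y1) in((318,385,195,265),(180,248,200,270)):
    S=np.zeros(d.shape,bool);S[y0:y1,x0:x1]=1
    ax=W[(S)&(W[...,2]>.09)&(W[...,2]<.12)]
    print(len(ax),ax.mean(0),ax.max(0),ax.min(0))
    m=(S&(W[...,2]>.09)).astype(np.uint8);k,l,s,ce=cv2.connectedComponentsWithStats(m);print(s,ce)
    for x in ce[1:]:print(onz("top",x,.1))
# board orientation
hsv=cv2.cvtColor(p,cv2.COLOR_RGB2HSV);m=cv2.inRange(hsv,(8,70,120),(25,255,255));m[:,:310]=0;m[:,390:]=0;m[:190]=0;m[270:]=0
r=cv2.minAreaRect(cv2.findNonZero(m));print(r,[onz("top",x,.018)for x in cv2.boxPoints(r)])
E
```

```text
199 [ 0.48103806 -0.19854309  0.09774162] [ 0.50399234 -0.17411655  0.10813687] [ 0.45867827 -0.22239984  0.09010205]
[[     0      0    560    420 234983]
 [   363    198      1      1      1]
 [   355    201      1      1      1]
 [   376    200      1      1      1]
 [   363    209      1      1      1]
 [   346    218      1      1      1]
 [   345    219     17     16    199]
 [   384    221      1      1      1]
 [   322    223      1      1      1]
 [   367    226      1      1      1]
 [   380    242      1      1      1]
 [   369    245      1      1      1]
 [   350    249      1      1      1]
 [   379    253      1      1      1]
 [   320    255      1      1      1]
 [   342    258      1      1      1]
 [   318    260      1      1      1]
 [   360    261      1      1      1]
 [   367    261      1      1      1]
 [   335    263      1      1      1]] [[279.43168229 209.4836052 ]
 [363.         198.        ]
 [355.         201.        ]
 [376.         200.        ]
 [363.         209.        ]
 [346.         218.        ]
 [353.31155779 226.48743719]
 [384.         221
[... 3097 characters left out ...]
.17088035 0.1       ]
[0.46066752 0.20360295 0.1       ]
[0.46157801 0.1293865  0.1       ]
[0.44407203 0.2482537  0.1       ]
[0.43009069 0.17135243 0.1       ]
[0.42539877 0.21580291 0.1       ]
[0.41228655 0.16863352 0.1       ]
[0.40692534 0.29578776 0.1       ]
[0.39558883 0.20426905 0.1       ]
[0.38624844 0.29287173 0.1       ]
[0.38090722 0.20441932 0.1       ]
[0.36950983 0.21631361 0.1       ]
((350.3531799316406, 229.65594482421875), (64.63699340820312, 65.54566955566406), 88.26429748535156) [array([ 0.58237027, -0.09813689,  0.018     ]), array([ 0.58278082, -0.30394288,  0.018     ]), array([ 0.38047332, -0.29882102,  0.018     ]), array([ 0.37986796, -0.09664129,  0.018     ])]
```

View pics/crop.png

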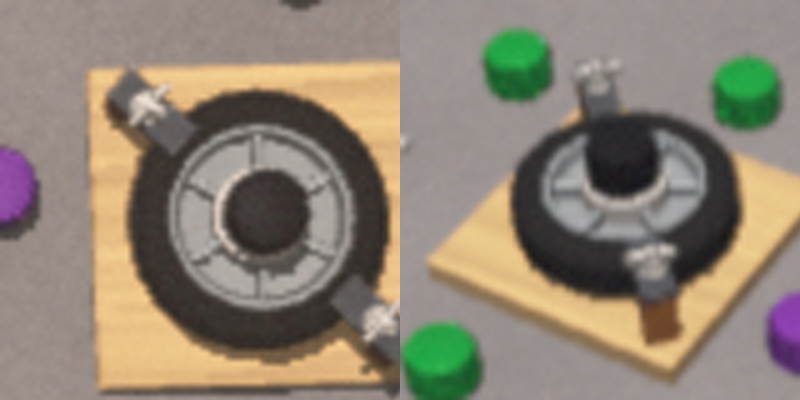

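The crop confirms it. The black cap sits on the wheel with two straps at top-view (329,207) and (377,254). Its axis is at about (0.481, -0.198), and its top is 0.098–0.10 m up against an expected 0.100 m. The reach is 0.52 m, which is within range. Next I move above it with the jaws turned radial, away from the straps.

Request:
{"op": "carry_out", "data": {
  "plan": [
    [1, [-0.0238, -0.0309, 0], 0],
    [1, [-0.0238, -0.0309, 0], 0],
    [1, [-0.0238, -0.0309, 0], 0],
    [1, [-0.0238, -0.0309, 0], 0],
    [1, [-0.0238, -0.0309, 0], 0],
    [1, [-0.0238, -0.0309, 0], 0],
    [1, [-0.0238, -0.0309, 0], 0],
    [1, [-0.0238, -0.0309, 0], 0],
    [1, [-0.0238, -0.0309, 0], 0],
    [1, [-0.0238, -0.0309, 0], 0],
    [1, [-0.0238, -0.0309, 0], 0],
    [1, [-0.0238, -0.0309, 0], 0],
    [1, [0, 0, 0], -7.7],
    [1, [0, 0, 0], -7.7],
    [1, [0, 0, 0], -7.7],
    [1, [0, 0, 0], -7.7],
    [1, [0, 0, 0], -7.7],
    [1, [0, 0, 0], -7.7],
    [1, [0, 0, 0], 0],
    [1, [0, 0, 0], 0]
  ],
  "grip_force": 40
}}

```text
t: 2.1
eef_pos: [0.4803, -0.1986, 0.3037]
tool_rot: [[0.927, -0.374, -0.0], [-0.374, -0.927, 0.0], [-0.0, -0.0, -1.0]]
force: [0.4, -0.3, -0.7]
grip_width: 0.0855
```

```bash
cat > w.py <<'E'
from h import *
import sys
s=bot.sense();p,d=cams.camera("wrist");n=sys.argv[1]
c=cams.calibration("wrist");M=c["mount"];T=np.eye(4);T[:3,:3]=s["tool_rot"];T[:3,3]=s["eef_pos"];C=T@M
v,u=np.mgrid[:420,:560];X=(np.stack([u,v,np.ones_like(u)],-1)@np.linalg.inv(c["camera_matrix"]).T)*d[...,None]
W=X@C[:3,:3].T+C[:3,3]
cv2.imwrite(f"pics/{n}.png",cv2.cvtColor(p,cv2.COLOR_RGB2BGR));np.savez(n+".npz",p=p,d=d,W=W)
print(s["t"],s["eef_pos"],s["tool_rot"],s["joint_positions"],s["force"],s["wrist_torque"],s["grip_width"])
E
python3 w.py w1
python3 - <<'E'
from h import *
W=np.load("w1.npz")["W"]
z=W[...,2];r=np.hypot(W[...,0]-.481,W[...,1]+.1985)
m=((z>.094)&(z<.106)&(r<.05)).astype(np.uint8)
k,l,s,ce=cv2.connectedComponentsWithStats(m);i=1+s[1:,4].argmax();P=W[l==i];print(s[i],ce[i],P.mean(0),P.min(0),P.max(0))
co=np.argwhere(l==i)
(c,rr)=cv2.minEnclosingCircle(P[:,:2].astype(np.float32));print(c,rr)
E
```

```text
2.1 [ 0.4803209  -0.19856289  0.30370304] [[ 9.27251092e-01 -3.74439922e-01 -3.97406487e-04]
 [-3.74439865e-01 -9.27251175e-01  2.13107268e-04]
 [-4.48291501e-04 -4.87991161e-05 -9.99999898e-01]] [ 36.01291118   5.1066213  -19.51986202 101.0413613    1.76601554
  74.17655503  -5.90743778] [ 0.38058126 -0.30543637 -0.69270201] [-0.04220023 -0.05136409  0.01446366] 0.08549776807351477
[ 250  171   54   52 2124] [276.59557439 196.80555556] [ 0.48226103 -0.19860707  0.09809611] [ 0.45836253 -0.22326198  0.09400754] [ 0.50557257 -0.17656226  0.10075031]
(0.4819035232067108, -0.1996212601661682) 0.02377784438431263
```

View pics/w1.png

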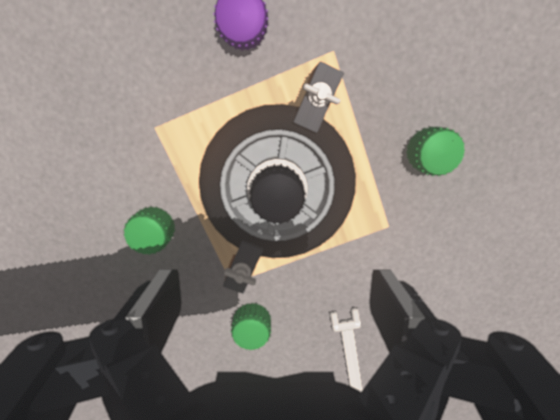

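The wrist picture shows the cap at (277,196), with straps at (318,95) and (242,270), off the jaw line. The cap centre is at (0.4815, -0.199), and the two views agree within 2 mm. Now I descend.

Request:
{"op": "carry_out", "data": {
  "plan": [
    [1, [0.0013, 0, 0.03], 0],
    [1, [0, 0, 0.03], 0],
    [1, [0, 0, 0.03], 0],
    [1, [0, 0, 0.02], 0],
    [1, [0, 0, 0.015], 0],
    [1, [0, 0, 0.015], 0],
    [1, [0, 0, 0.012], 0],
    [1, [0, 0, 0.01], 0],
    [1, [0, 0, 0], 0],
    [1, [0, 0, 0], 0]
  ]
}}

```text
t: 3.15
eef_pos: [0.4819, -0.199, 0.1422]
tool_rot: [[0.929, -0.371, 0.0], [-0.371, -0.929, 0.0], [0.0, -0.0, -1.0]]
force: [0.9, 0.5, 0.4]
grip_width: 0.0852
```

```bash
python3 w.py w2
```

```text
3.15 [ 0.48185172 -0.19904267  0.14219121] [[ 9.28626769e-01 -3.71015221e-01  1.72153865e-04]
 [-3.71015226e-01 -9.28626783e-01  1.63481506e-07]
 [ 1.59806036e-04 -6.40235186e-05 -9.99999985e-01]] [ 34.87818587  14.0976382  -19.36703235 111.3286287    5.6239362
  55.46190823  -8.92014968] [0.85042259 0.50681552 0.41986335] [-0.02528045 -0.02378901  0.009015  ] 0.08521087596987774
```

View pics/w2.png

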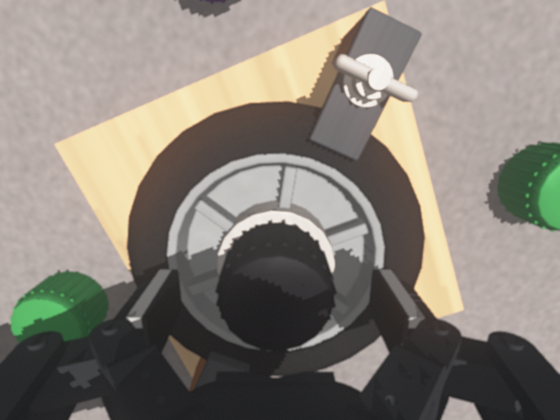

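The cap (277,290) is midway between the fingers, at (155,300) and (400,300). Now I close the gripper.

Request:
{"op": "carry_out", "data": {
  "plan": [
    [-1, [0, 0, 0], 0],
    [-1, [0, 0, 0], 0],
    [-1, [0, 0, 0], 0],
    [-1, [0, 0, 0], 0],
    [-1, [0, 0, 0], 0],
    [-1, [0, 0, 0], 0],
    [-1, [0, 0, 0], 0],
    [-1, [0, 0, 0], 0]
  ],
  "grip_force": 40
}}

```text
t: 4.0
eef_pos: [0.4819, -0.1991, 0.1427]
tool_rot: [[0.929, -0.371, 0.001], [-0.371, -0.929, -0.0], [0.001, 0.0, -1.0]]
force: [-2.3, 0.3, 5.8]
grip_width: 0.0494
```

```bash
python3 -c "
from h import *
s=bot.sense();print(s)"
```

```text
{'t': 4.0, 'joint_positions': array([ 34.88727349,  14.04860651, -19.37480799, 111.31648736,
         5.6229747 ,  55.48520293,  -8.89828462]), 'qd': array([-0.04289832, -0.05417871, -0.11829627, -0.06405987,  0.09782433,
        0.00745268,  0.02069359]), 'tau': array([-6.16314285e-02, -4.89216399e+01, -2.40743123e+00, -3.30674565e+01,
        6.47018803e-02, -6.73173051e-01, -8.04348121e-03]), 'eef_pos': array([ 0.48192312, -0.19911444,  0.14271876]), 'tool_rot': array([[ 9.28748158e-01, -3.70710621e-01,  7.02707970e-04],
       [-3.70710409e-01, -9.28748416e-01, -4.16632167e-04],
       [ 8.07088883e-04,  1.26445199e-04, -9.99999666e-01]]), 'force': array([-2.30052644,  0.25615207,  5.82391217]), 'wrist_torque': array([0.13642875, 0.3776436 , 0.01566277]), 'grip_width': 0.049423117229336365}
```

Gripped: the width is 49 mm on the 50 mm cap. First I try counter-clockwise (negative spin), gently.

Request:
{"op": "carry_out", "data": {
  "plan": [
    [-1, [0, 0, 0], -3],
    [-1, [0, 0, 0], -3],
    [-1, [0, 0, 0], -3],
    [-1, [0, 0, 0], -3],
    [-1, [0, 0, 0], 0]
  ]
}}

```text
t: 4.5
eef_pos: [0.4818, -0.2009, 0.1427]
tool_rot: [[0.985, -0.171, 0.001], [-0.171, -0.985, -0.002], [0.002, 0.002, -1.0]]
force: [-1.5, -5.0, 2.8]
grip_width: 0.0492
```

```bash
python3 -c "
from h import *
s=bot.sense();print(s['t'],s['eef_pos'],s['force'],s['wrist_torque'],s['joint_positions'][6],s['tau'][6],s['grip_width'])"
```

```text
4.5 [ 0.48175088 -0.2008622   0.14270796] [-1.53165005 -4.99488163  2.79984205] [-1.19911152  0.19722833 -0.80323463] 2.7383526957274493 1.6246366873383522 0.04922021859010457
```

Turning counter-clockwise met 0.8 N·m of resistance with no rise, which fits the stop with the fingers slipping. Now I try clockwise.

Request:
{"op": "carry_out", "data": {
  "plan": [
    [-1, [0, 0, 0], 3],
    [-1, [0, 0, 0], 3],
    [-1, [0, 0, 0], 3],
    [-1, [0, 0, 0], 3],
    [-1, [0, 0, 0], 3],
    [-1, [0, 0, 0], 3],
    [-1, [0, 0, 0], 0]
  ]
}}

```text
t: 5.2
eef_pos: [0.4818, -0.2001, 0.1429]
tool_rot: [[0.884, -0.468, 0.001], [-0.468, -0.884, -0.002], [0.002, 0.001, -1.0]]
force: [-3.1, -2.7, 6.3]
grip_width: 0.0492
```

```bash
python3 -c "
from h import *
s=bot.sense();print(s['t'],s['eef_pos'],s['force'],s['wrist_torque'],s['joint_positions'][6],s['tau'][6],s['grip_width'])"; python3 w.py w3
```

```text
5.2 [ 0.48183133 -0.20007131  0.14287316] [-3.13789479 -2.67520178  6.31590737] [-0.62291978  0.56425459 -0.04664343] -14.81373957372456 -0.8008187636733055 0.049163753768104126
5.2 [ 0.48183133 -0.20007131  0.14287316] [[ 8.83608312e-01 -4.68226019e-01  8.64162061e-04]
 [-4.68224298e-01 -8.83608107e-01 -1.64898890e-03]
 [ 1.53568011e-03  1.05243862e-03 -9.99998267e-01]] [ 34.1859938   13.96343216 -18.51087726 111.33385605   5.43090775
  55.44532728 -14.81373957] [-3.13789479 -2.67520178  6.31590737] [-0.62291978  0.56425459 -0.04664343] 0.049163753768104126
```

View pics/w3.png

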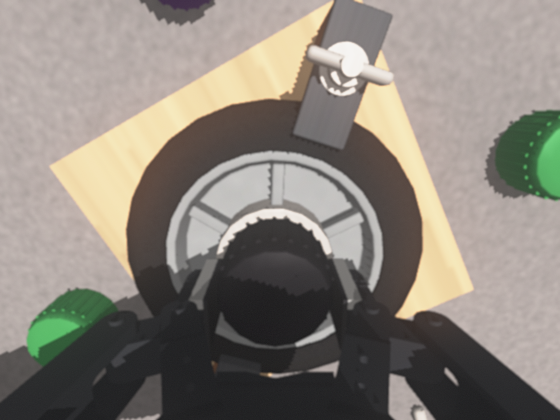

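Clockwise turns lightly: about -0.05 N·m with a slight upward push. The thread is left-hand. In the picture the cap at (275,290) is still between the pads. I carry on clockwise, raising the tool along with the thread.

Request:
{"op": "carry_out", "data": {
  "plan": [
    [-1, [0, 0, -0.0007], 4],
    [-1, [0, 0, -0.0003], 5],
    [-1, [0, 0, -0.0003], 5],
    [-1, [0, 0, -0.0003], 5],
    [-1, [0, 0, -0.0003], 5],
    [-1, [0, 0, 0], 0]
  ]
}}

```text
t: 5.85
eef_pos: [0.4815, -0.1997, 0.1444]
tool_rot: [[0.617, -0.787, -0.0], [-0.787, -0.617, -0.001], [0.001, 0.001, -1.0]]
force: [-4.3, -1.9, 6.2]
grip_width: 0.049
```

```bash
python3 -c "
from h import *
s=bot.sense();print(s['t'],s['eef_pos'],s['force'],s['wrist_torque'],s['joint_positions'][6],s['tau'][6],s['grip_width'])"
```

```text
5.85 [ 0.48149731 -0.19970779  0.14442942] [-4.31756445 -1.86600328  6.15626563] [-0.52032568  0.84043627 -0.03562402] -37.99523512779421 -1.53669822961092 0.049047295954883885
```

Still light. I continue.

Request:
{"op": "carry_out", "data": {
  "plan": [
    [-1, [0, 0, -0.0004], 5],
    [-1, [0, 0, -0.0004], 5],
    [-1, [0, 0, -0.0004], 5],
    [-1, [0, 0, -0.0004], 5],
    [-1, [0, 0, -0.0003], 5],
    [-1, [0, 0, -0.0003], 5],
    [-1, [0, 0, 0], 0],
    [-1, [0, 0, 0], 0]
  ]
}}

```text
t: 6.65
eef_pos: [0.4812, -0.1992, 0.1464]
tool_rot: [[0.144, -0.99, -0.001], [-0.99, -0.144, -0.0], [0.0, 0.001, -1.0]]
force: [-4.1, -0.7, 5.8]
grip_width: 0.0493
```

```bash
python3 -c "
from h import *
s=bot.sense();print(s['t'],s['eef_pos'],s['force'],s['wrist_torque'],s['joint_positions'][6],s['tau'][6],s['grip_width'])"; python3 w.py w4
```

```text
6.65 [ 0.48122522 -0.19917232  0.14639493] [-4.13684244 -0.66624299  5.79316674] [-0.13350045  0.92301627 -0.06520434] -66.86934090794115 -0.11115422705188394 0.049316943885004814
6.65 [ 0.48122522 -0.19917232  0.14639493] [[ 1.44260042e-01 -9.89539429e-01 -8.70456330e-04]
 [-9.89539810e-01 -1.44259924e-01 -1.97230129e-04]
 [ 6.95950246e-05  8.89803618e-04 -9.99999602e-01]] [ 28.14894915  13.12374439 -11.78054492 111.5053422    3.24628213
  55.72548056 -66.86934091] [-4.13684244 -0.66624299  5.79316674] [-0.13350045  0.92301627 -0.06520434] 0.049316943885004814
```

View pics/w4.png

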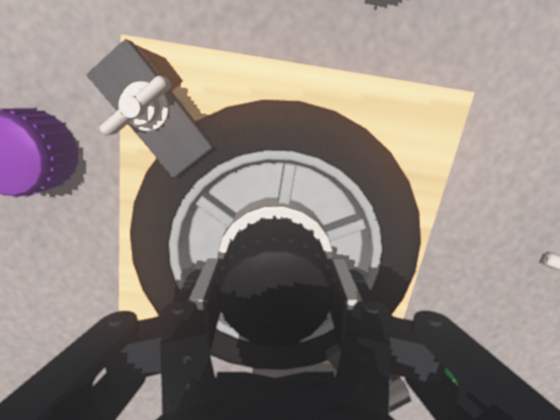

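The cap is at roughly 66–72° by now. I add 14° to be well past free (66°) and short of the stop (92°).

Request:
{"op": "carry_out", "data": {
  "plan": [
    [-1, [0, 0, -0.0003], 5],
    [-1, [0, 0, -0.0003], 5],
    [-1, [0, 0, -0.0003], 4],
    [-1, [0, 0, 0], 0],
    [-1, [0, 0, 0], 0]
  ]
}}

```text
t: 7.2
eef_pos: [0.4813, -0.199, 0.1473]
tool_rot: [[-0.099, -0.995, -0.001], [-0.995, 0.099, 0.0], [0.0, 0.001, -1.0]]
force: [-4.2, -0.4, 6.3]
grip_width: 0.0495
```

```bash
python3 -c "
from h import *
s=bot.sense();print(s['t'],s['eef_pos'],s['tool_rot'],s['force'],s['wrist_torque'],s['joint_positions'][6],s['tau'][6],s['grip_width'])"
```

```text
7.2 [ 0.48127571 -0.19901632  0.14729804] [[-9.92233065e-02 -9.95064838e-01 -8.38348112e-04]
 [-9.95065190e-01  9.92233106e-02  3.68417662e-05]
 [ 4.65237290e-05  8.37866585e-04 -9.99999648e-01]] [-4.17444784 -0.41805026  6.29901774] [ 0.05116491  0.98049275 -0.02052966] -80.44942329068401 -0.0945152691565454 0.04951386853910636
```

The torque is still light. I do a gentle 4 mm test lift and watch the force.

Request:
{"op": "carry_out", "data": {
  "plan": [
    [-1, [0, 0, -0.001], 0],
    [-1, [0, 0, -0.001], 0],
    [-1, [0, 0, -0.001], 0],
    [-1, [0, 0, -0.001], 0],
    [-1, [0, 0, 0], 0]
  ]
}}

```text
t: 7.7
eef_pos: [0.4813, -0.1989, 0.1507]
tool_rot: [[-0.1, -0.995, -0.001], [-0.995, 0.1, 0.0], [-0.0, 0.001, -1.0]]
force: [-4.1, 0.8, -1.4]
grip_width: 0.049
```

It lifts free: the force is about the cap's weight. I now lift straight up by about 11 cm, so there's more than 5 cm above the neck as well.

Request:
{"op": "carry_out", "data": {
  "plan": [
    [-1, [0, 0, -0.004], 0],
    [-1, [0, 0, -0.006], 0],
    [-1, [0, 0, -0.008], 0],
    [-1, [0, 0, -0.01], 0],
    [-1, [0, 0, -0.012], 0],
    [-1, [0, 0, -0.012], 0],
    [-1, [0, 0, -0.012], 0],
    [-1, [0, 0, -0.012], 0],
    [-1, [0, 0, -0.012], 0],
    [-1, [0, 0, -0.01], 0],
    [-1, [0, 0, -0.008], 0],
    [-1, [0, 0, -0.004], 0],
    [-1, [0, 0, -0.002], 0],
    [-1, [0, 0, 0], 0],
    [-1, [0, 0, 0], 0],
    [-1, [0, 0, 0], 0],
    [-1, [0, 0, 0], 0],
    [-1, [0, 0, 0], 0]
  ]
}}

```text
t: 9.5
eef_pos: [0.4816, -0.199, 0.2627]
tool_rot: [[-0.1, -0.995, -0.0], [-0.995, 0.1, 0.0], [-0.0, 0.0, -1.0]]
force: [-0.5, 0.6, -0.6]
grip_width: 0.0493
```

```bash
python3 w.py w5
python3 - <<'E'
from h import *
p,d=cams.camera("scene")
q=np.hstack([cv2.resize(p[90:240,170:320],(400,400)),cv2.resize(cams.camera("top")[0][150:300,270:420],(400,400))])
cv2.imwrite("pics/fin.png",cv2.cvtColor(q,cv2.COLOR_RGB2BGR))
E
```

```text
9.5 [ 0.48161656 -0.19902079  0.26273773] [[-1.00260567e-01 -9.94961169e-01 -3.03181614e-04]
 [-9.94961204e-01  1.00260516e-01  1.76856731e-04]
 [-1.45568434e-04  3.19385700e-04 -9.99999938e-01]] [ 27.01094307   6.27952988 -10.11245534 104.49491516   1.17107872
  69.34587131 -79.20974892] [-0.4939819   0.56727181 -0.61233937] [0.01989394 0.04663456 0.01663882] 0.04931372907649462
```

View pics/w5.png

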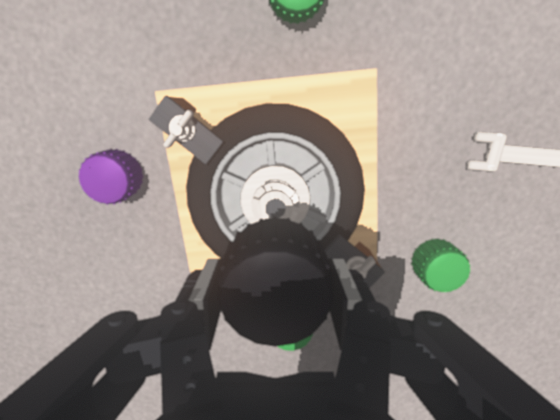

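View pics/fin.png

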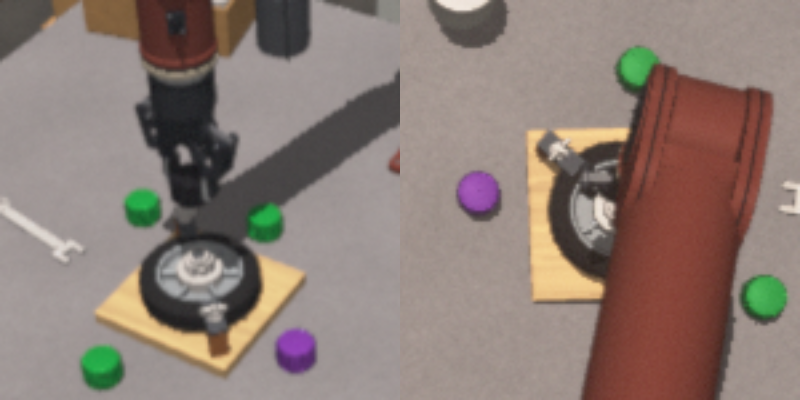

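In the wrist picture the cap (277,290) is upright in the fingers and the bare steel neck shows at (276,195). In the scene crop the hub is bare at (203,268), and the neighbouring things haven't moved. The rim is about 0.18 m up, roughly 9 cm above the neck.

```bash
python3 -c "
from bench import bot
print(bot.close_job())"
```

```text
the job is handed in; nothing more can be done
None
```

The hub cap is off the clamped wheel, and I handed the job in with the gripper holding it still over the wheel, dome up.

- **Finding the direction:** counter-clockwise stopped at about 0.8 N·m without rising, and the fingers slipped. Clockwise turned lightly (under 0.1 N·m), so the thread is left-hand.
- **Unscrewing:** I turned the cap clockwise to about 80–86°, past the 66° where it is free and short of the 92° stop, rising about 4.5 mm with it. A gentle test lift then showed only about the cap's own weight.
- **Last checks:** I lifted it straight up by about 12 cm in all. The pictures showed the bare neck and the cap upright in the fingers (width 49 mm). The rim is about 12 cm above the hub's end face and 9–10 cm above the neck. Measured at the end of each move, the force stayed under about 8 N, and it took about 9.7 s.
- **Limits of the checks:** the cap's angle is worked out from the tool's turn, so it is good to a few degrees because the fingers slipped at first. In the last pictures the nearby things that were in view had not moved. The other wheel's cap and the motor were not in those pictures, but the arm never went near them. No check failed.

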